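# Carry a clay roller on its tray to the banding wheel

### The arm

A 6-joint arm with a two-finger parallel gripper is mounted at the origin on the work surface. World frame = base frame: x ahead of the robot, y to its left, z up, the work surface at z = 0. Lengths are in m, angles in rad, forces in N, time in s.
With the tool pointing down it reaches from about 0.35 to 0.975 m from the base axis. Payload 4.9 kg.
Tool frame: the origin (TCP) lies at the very end of the fingers, on their centre line; the grasp point (between the pads) lies 19 mm behind it; z points along the fingers, y is the line along which they close (so a half turn about z gives the same grasp; the last joint's range is limited). The gripper opens to 85 mm and grips with 20 to 120 N. Pads are 22 mm wide; open, the fingers measure 114 mm over their backs; the gripper's body (76 mm by 85 mm) begins 54 mm behind the grasp point. The pads swing forward as they close: fully open they stand 13 mm farther back than shut.
Start: joints at [-1.371, 0.053, 1.613, -0, 1.476, -0.119], TCP at [0.196, -0.593, 0.231] pointing down, gripper open.
Joint ranges: [-3.01, 3.01], [-1.01, 2.22], [0.06, 2.58], [-1.02, 4.17], [0.09, 2.62], [-3.14, 3.14]. Speed limits (rad/s): [2.57, 2.57, 3.14, 3.14, 3.14, 3.14].

### API

Orientations are given as a unit quaternion [w, x, y, z].
In Python, from plant import manip gives the robot as it stands.
- The arm moves only by the shell command python3 -m pendant 'ROWS'. ROWS is JSON, a list of rows, each a list of 3 entries, a list of its own where there are three numbers: the opening, from 0 (shut) to 1 (fully open), then the shift along the tool's x, y, z in units of 12 cm (1.0 is 12 cm), then the turn about the tool's z in units of pi rad (1.0 is pi rad). In form: [[gripper, [dx, dy, dz], roll], ...]. A call has 1 to 10 rows; each row is the pose to reach, as a shift and turn from the pose commanded when the call began, along the tool's axes at that moment, turning the shorter way round; what a row does not reach only later rows make up. A row lasts 1/10 s, in which the tool goes at most 50 mm and 8.59 degrees, less where a joint would pass 70% of its speed; a pose out of reach is approached as far as the arm can. A call with a number of a shift or a turn outside -1 to 1 is refused whole. A call with a gripper value outside its range is refused whole. The fingers move at their own pace and stop on an object; the grip force is fixed at half the most. Time passes only in rows, so rows that repeat a pose let the fingers close. It gives the time, the measured TCP pose, the force, the opening and the grip force at its end, in the units of the state.
- manip.state(): the state, without advancing time (a new reading comes with each control period).
- manip.grab_frame(name): name is "side" or "top"; returns a dict with "img" (420x560x3 uint8, red, green, blue), "fx", "fy", "cx", "cy" (pixels), "D" ([k1, k2, p1, p2, k3] as OpenCV has them; the pictures are not rectified), "eye" and "rotation" of the camera in the world. Camera axes: x right, y down, z forward; pixel columns grow to the right and rows downward; lengths in m; the calibration is good to about 2 mm. A picture is of the moment at which its call begins. There is no depth.
- manip.job_done(): hands the job in; it is judged then, once.
The state is a dict: "time": time; "joint_pos": joint angles; "joint_vel": joint speeds; "joint_efforts": joint torques, N m; "tool_pos": TCP position; "tool_rot": TCP orientation; "contact_force": force on the tool from outside, world axes, zero at the start; "ft_torque": the same for the moment, N m; "gripper_width": opening from 0.0 (shut) to 1.0 (fully open); "grasp_force": force on a finger pad.
Only numpy, scipy, OpenCV 4.12 (cv2) and the standard library are available. Lean on these libraries where they do the work, as an engineer would, in place of code of your own. Each camera call takes 0.05 s, during which the arm holds its last target. There are 200 camera calls.

### The job

Lift the wooden tray straight up by the bar of its arch and, there, roll the freshly oiled clay roller from the end rim to the middle of the tray by tilting the tray, and keep it there for two seconds. Then carry the tray to the banding wheel and hold it for at least four seconds well clear above the middle of the wheel with the roller in the middle of the tray; then set it down gently and flat on the middle of the wheel, the roller still in the middle of the tray, and let go. Do not touch the roller itself (its oil is wet), never let it run across to the rim at the other end or leave the tray, and leave the other pottery where it stands.

Things in the scene. Friction and masses are not known exactly. Their poses are not given: they have to be found in the camera images.
- carrier: Wooden draining tray with a carrying arch, on the table at the start, 0.45 kg nominal (hidden, +-15 %). Origin: centre of its underside; z up, y along its long side; 214 (x) by 324 (y) mm. Its floor is level for 25 mm to both sides of y = 0 (top 12 mm above the underside) and from there falls outwards to both ends by 0.03 rad. Guide strips along y at x = -67 and +67 mm, 12 mm wide, 32 mm high.
- carrier_bar (a point): Centre of the arch's level bar, 150 mm above the tray's underside, where to grip; tray's axes. The bar runs along x: 214 mm long, 18 mm thick (y), 24 mm high (z); grip its middle from above with the fingers closing along y. Its posts stand at x = -100 and +100 mm (14 mm in x, 24 mm in y). The roller's top passes 36 mm below the bar.
- tray_mid (a point): The middle of the tray at the height of the roller's axis: 57 mm above the underside, at x = 0, y = 0; tray's axes. The roller is in the middle when its centre is here. On a level tray it can rest only on the level 50 mm of floor in the middle, or against an end rim.
- end_rim (a point): Middle of the inner face of the end rim at the tray's +y end, at y = +150 mm, 57 mm above the underside (also the height of the rim's top); the other end is the same at y = -150 mm. The roller touches a rim when its centre is 105 mm from the middle of the tray.
- pin: Wooden clay roller (a thick, short rolling pin), 0.35 kg nominal (hidden, +-20 %). Origin at its centre, x along its own axis, y and z turn as it rolls. Body 90 mm in diameter and 110 mm long, rolling along the tray's y on the floor between the guide strips (12 mm play in x); at both ends a stub handle 24 mm in diameter, 25 mm long. At the start it rests against the rim at the -y end.
- pin_center (a point): The roller's centre. Solid; rolls without slipping and accelerates downhill at 6.5 m/s2 per rad of slope of the floor under it (tray's tilt plus floor's own slope); when the tray accelerates along its y the roller lags, relative to it, with 0.66 of that acceleration. Rolling resistance is worth a slope of about 0.007 rad: it stays on smaller slopes and slows by about 0.045 m/s2 on the level.
- wheel: Banding wheel, a low steel turntable with its head locked, fixed to the table: round foot 170 mm across, round head 190 mm across, and on it a square plaster bat 180 by 180 by 15 mm. Origin: centre of the foot on the table, z up.
- wheel_top (a point): Centre of the flat top of the bat on the banding wheel, 90 mm above the table; the tray's underside is set down here.
- bowl: Bystander: small blue bowl, 110 mm across, 50 mm high, origin under its centre. Stays where it is.
- jar: Bystander: glass jar with a white lid, 64 mm across, 75 mm high, origin under its centre. Stays where it is.
- mug: Bystander: terracotta cup, 76 mm across, 70 mm high, origin under its centre. Stays where it is.
Mind the look-alikes: they are no part of the job. Several things have the shape of the pin; the one meant has the colours described above.

How it is judged:
On the way, in this order (a step that is already met when the one before it is completed fails the run):
1. the tray is lifted clear of the table (height (world z) of carrier above 0.03 m), for 0.2 s.
2. the tray is held clear of the table, still at least 250 mm from the wheel's middle, with the roller kept within 22 mm of the middle of the tray for 1 s (height (world z) of carrier above 0.02 m and horizontal distance between carrier and wheel_top above 0.25 m and y of pin in the frame of carrier between -0.022 and 0.022 m), for 1 s.
3. the tray is held at least 15 mm above the banding wheel, within 50 mm of its middle, with the roller kept within 22 mm of the middle of the tray for 3 s (height (world z) of carrier above 0.105 m and horizontal distance between carrier and wheel_top below 0.05 m and y of pin in the frame of carrier between -0.022 and 0.022 m), for 3 s.
At the end, for the whole second after the job is handed in: The tray stands flat (within 0.05 rad) on the bat, within 30 mm of the wheel's middle, at rest (under 20 mm/s) and released; the roller lies on it within 30 mm of the tray's middle, at rest (under 30 mm/s) (horizontal distance between carrier and wheel_top below 0.03 m and height (world z) of carrier between 0.085 and 0.095 m and angle between carrier's own z axis and vertical below 0.05 rad and linear speed of carrier below 0.02 m/s and linear speed of pin below 0.03 m/s and y of pin in the frame of carrier between -0.03 and 0.03 m and z of pin in the frame of carrier between 0.05 and 0.064 m); the robot touches nothing.
It fails at once if the roller runs across to the rim at the other end (y of pin in the frame of carrier above 0.1035 m).
It fails at once if the roller leaves the tray (z of pin in the frame of carrier above 0.072 m or z of pin in the frame of carrier below 0.042 m).
It fails at once if the robot touches the roller (contact force between pin and the fingers above 0.3 N or contact force between pin and the arm above 0.3 N).
It fails at once if the tray is slammed onto the wheel (more than 60 N) (contact force between carrier and wheel above 60 N).
It fails at once if a bystander is moved by more than 30 mm (distance of any of bowl, jar, mug from where it was at the start of the episode above 0.03 m).
It also fails if it takes over 72 s, if anything falls off the work surface, if the arm or the gripper's body presses on something with over 40 N, if the wrist force passes 120 N, or if a joint passes its speed limit or range.

## Working session

There is one attempt and no reset: what is moved stays moved. The work goes in short steps, Python scripts to look and compute and a shell command to move; the robot and the scene stay as the last step left them, time stands still between calls to the robot, and variables do not carry over. Pictures are saved under pics/ and viewed, at most 10 in all, crops included, and the job is handed in when it is done.

```bash
ls; mkdir -p pics
cat > h.py <<'E'
import numpy as np, cv2
from plant import manip
def ray(f,uv):
    K=np.array([[f["fx"],0,f["cx"]],[0,f["fy"],f["cy"]],[0,0,1.]])
    p=cv2.undistortPoints(np.array(uv,float).reshape(-1,1,2),K,np.array(f["D"],float)).reshape(-1,2)
    R=np.array(f["rotation"],float)
    assert R.shape==(3,3)
    d=np.c_[p,np.ones(len(p))]@R.T
    return np.array(f["eye"]),d
def on_plane(f,uv,z):
    e,d=ray(f,uv); return e+d*((z-e[2])/d[:,2])[:,None]
def tri(fa,a,fb,b):
    e1,d1=ray(fa,[a]);e2,d2=ray(fb,[b])
    A=np.c_[d1[0],-d2[0]];s=np.linalg.lstsq(A,e2-e1,rcond=None)[0]
    p,q=e1+s[0]*d1[0],e2+s[1]*d2[0]
    return (p+q)/2,np.linalg.norm(p-q)
E
python3 - <<'E'
from h import *
import pickle
F={}
for n in("side","top"):
    f=manip.grab_frame(n);F[n]=f;cv2.imwrite(f"pics/{n}0.png",f["img"][:,:,::-1])
    print(n,f["fx"],f["eye"],f["rotation"],f["D"])
pickle.dump(F,open("F0.pkl","wb"))
print(manip.state())
E
```

```text
pics
side 448.6814723307698 [0.43506314 0.71356106 0.77834287] [ 0.01172014 -0.03575868  0.90649789 -0.42053006] [-0.05560164  0.          0.          0.          0.        ]
top 487.1522937855181 [ 0.33758925 -0.05065323  1.44652152] [ 0.03827372 -0.70166029  0.7103477  -0.04017589] [-0.14459056  0.          0.          0.          0.        ]
{'time': 0.1, 'joint_pos': array([-1.37096777e+00,  5.32960308e-02,  1.61416564e+00, -3.25013061e-05,
        1.47601633e+00, -1.18990896e-01]), 'joint_vel': array([-0.00130311,  0.0001911 , -0.00378493,  0.00100714, -0.00043598,
       -0.00098054]), 'joint_efforts': array([ 1.15082617e-04, -3.94904923e+01, -3.71362031e+01, -1.47293736e-04,
        3.94896080e-03, -3.46873410e-07]), 'tool_pos': array([ 0.19578619, -0.59293926,  0.23017741]), 'tool_rot': array([-9.41245376e-04,  9.87320468e-01,  1.58736905e-01, -5.42542470e-05]), 'contact_force': array([-0.73890179,  0.18641597, -0.63106835]), 'ft_torque': array([-0.02700726,  0.02464296,  0.02123185]), 'grasp_force': 0.0, 'gripper_width': 0.9995721309391016}
```

View pics/top0.png

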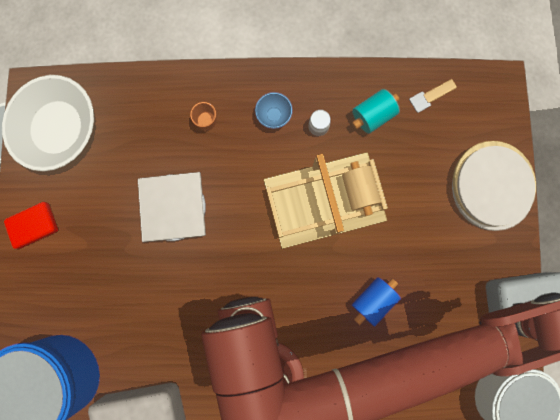

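View pics/side0.png

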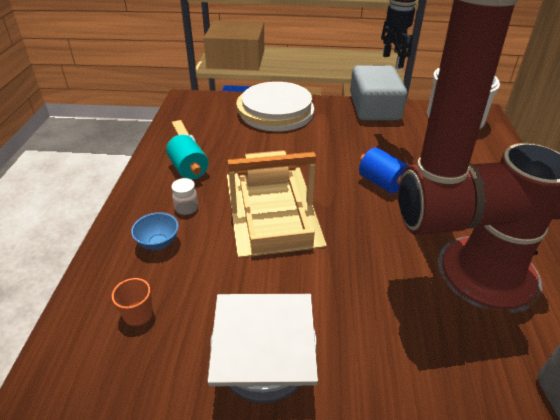

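```bash
sed -i 's/R=np.array(f\["rotation"\],float)/from scipy.spatial.transform import Rotation as Ro; q=np.array(f["rotation"],float); R=Ro.from_quat(q[[1,2,3,0]]).as_matrix()/' h.py
python3 - <<'E'
from h import *
import pickle
F=pickle.load(open("F0.pkl","rb"))
out=[]
B={}
for n,box,bat in(("top",(255,140,400,255),(130,165,212,250)),("side",(215,135,335,262),(200,285,325,390))):
    im=F[n]["img"]; hsv=cv2.cvtColor(im,cv2.COLOR_RGB2HSV)
    x0,y0,x1,y1=box
    c=im[y0:y1,x0:x1]; out.append(cv2.resize(c[:,:,::-1],(400,400)))
    h=hsv[y0:y1,x0:x1]
    m=((h[...,0]<16)&(h[...,1]>150)&(h[...,2]>140)).astype(np.uint8)
    k,l,s,_=cv2.connectedComponentsWithStats(m); i=1+np.argmax(s[1:,4])
    ys,xs=np.nonzero(l==i); r=cv2.minAreaRect(np.c_[xs+x0,ys+y0].astype(np.float32))
    print(n,"bar",r,cv2.boxPoints(r).round(1).tolist(),s[i])
    B[n]=cv2.boxPoints(r)
    x0,y0,x1,y1=bat; h=hsv[y0:y1,x0:x1]
    m=((h[...,1]<50)&(h[...,2]>150)).astype(np.uint8)
    k,l,s,_=cv2.connectedComponentsWithStats(m); i=1+np.argmax(s[1:,4])
    cs=cv2.findContours((l==i).astype(np.uint8),cv2.RETR_EXTERNAL,cv2.CHAIN_APPROX_NONE)[0][0]
    a=cv2.approxPolyDP(cv2.convexHull(cs),6,True).reshape(-1,2)+[x0,y0]
    print(n,"bat",a.tolist()); p=on_plane(F[n],a,.09);print(p.round(3).tolist(),p.mean(0).round(3))
cv2.imwrite("pics/crop.png",np.hstack(out))
E
```

```text
top bar ((365.5846252441406, 209.8231201171875), (3.845076560974121, 8.18629264831543), 7.125016689300537) [[363.20001220703125, 213.60000610351562], [364.20001220703125, 205.5], [368.0, 206.0], [367.0, 214.10000610351562]] [109  66   5   9  20]
top bat [[199, 172], [204, 234], [142, 241], [138, 179]]
[[0.59, 0.184, 0.09], [0.414, 0.168, 0.09], [0.396, 0.345, 0.09], [0.573, 0.36, 0.09]] [0.493 0.264 0.09 ]
side bar ((271.25, 155.25), (9.59679126739502, 89.1777114868164), 84.80557250976562) [[226.39999389648438, 154.5], [315.20001220703125, 146.39999389648438], [316.1000061035156, 156.0], [227.3000030517578, 164.10000610351562]] [ 12  15  90  14 430]
side bat [[310, 294], [316, 381], [208, 382], [217, 295]]
[[0.413, 0.167, 0.09], [0.399, 0.344, 0.09], [0.574, 0.36, 0.09], [0.591, 0.184, 0.09]] [0.494 0.264 0.09 ]
```

View pics/crop.png

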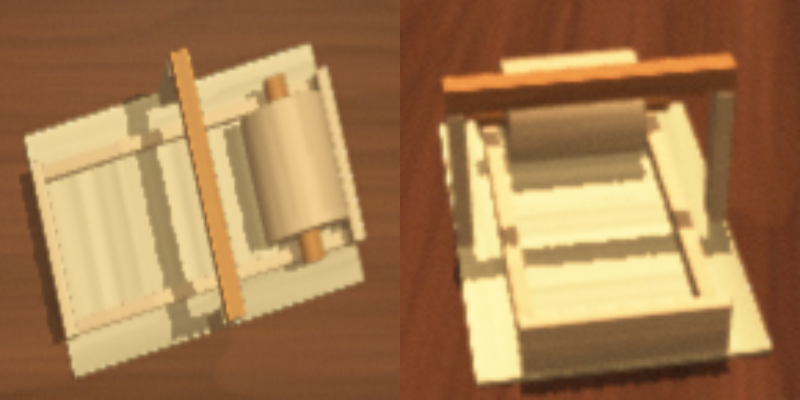

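Run:
```python
from h import *
import pickle
F=pickle.load(open("F0.pkl","rb"));R={}
for n,box in(("top",(300,145,360,240)),("side",(222,148,322,172))):
    im=F[n]["img"]; x0,y0,x1,y1=box
    h=cv2.cvtColor(im,cv2.COLOR_RGB2HSV)[y0:y1,x0:x1].astype(int)
    m=((h[...,0]<20)&(h[...,1]>(135 if n=="top" else 150))&(h[...,2]>130)).astype(np.uint8)
    k,l,s,_=cv2.connectedComponentsWithStats(m); i=1+np.argmax(s[1:,4])
    ys,xs=np.nonzero(l==i); P=np.c_[xs+x0,ys+y0].astype(np.float32)
    ax=P[:,1] if n=="top" else P[:,0]
    lo,hi=ax.min(),ax.max()
    if n=="top":
        e=np.array([P[ax<lo+6].mean(0),P[ax>hi-6].mean(0)]);d=(e[1]-e[0])/np.linalg.norm(e[1]-e[0]); t=(P-P.mean(0))@d
        E=P.mean(0)+np.outer([t.min(),t.max()],d)
        w=on_plane(F[n],E,.162)
    else:  # upper edge of bar = back top edge
        c=np.unique(xs); top=np.array([(x+x0,ys[xs==x].min()+y0) for x in c]); pf=np.polyfit(top[2:-2,0],top[2:-2,1],1)
        bot=np.array([(x+x0,ys[xs==x].max()+y0) for x in c]); pb=np.polyfit(bot[2:-2,0],bot[2:-2,1],1)
        E=np.array([[x,(np.polyval(pf,x)-.5)] for x in(lo-.5,hi+.5)])
        w=on_plane(F[n],E,.162); print("bot edge@.138",on_plane(F[n],[[x,np.polyval(pb,x)+.5] for x in(lo,hi)],.138).round(4).tolist())
    R[n]=E
    print(n,s[i],E.round(1).tolist(),w.round(4).tolist(),"mid",w.mean(0).round(4),"len",np.linalg.norm(w[1]-w[0]),"yaw x-axis",np.degrees(np.arctan2(*(w[0]-w[1])[[1,0]])))
# side: left end = high x?  triangulate ends both pairings
for a,b in((0,0),(0,1),(1,0),(1,1)):
    p,g=tri(F["top"],R["top"][a],F["side"],R["side"][b]);print(a,b,p.round(4),round(g,4))
# tray underside corners check, roller center
from scipy.spatial.transform import Rotation as Ro
q=manip.state()["tool_rot"];print(Ro.from_quat(q[[1,2,3,0]]).as_matrix().round(3).tolist())
```

```text
top [  0   4  60  84 872] [[327.5, 149.1999969482422], [333.70001220703125, 232.3000030517578]] [[0.6346, -0.1754, 0.162], [0.4103, -0.1867, 0.162]] mid [ 0.5225 -0.181   0.162 ] len 0.22466613904255675 yaw x-axis 2.8798362357508687
bot edge@.138 [[0.6285, -0.1779, 0.138], [0.4006, -0.2347, 0.138]]
side [  5   0  94  17 559] [[226.5, 155.0], [320.5, 148.8]] [[0.6289, -0.1828, 0.162], [0.4008, -0.2302, 0.162]] mid [ 0.5149 -0.2065  0.162 ] len 0.23298229116521796 yaw x-axis 11.744452307442259
0 0 [ 0.6302 -0.1749  0.1679] 0.006
0 1 [ 0.5057 -0.1435  0.2572] 0.2122
1 0 [ 0.5149 -0.1644  0.1847] 0.2154
1 1 [ 0.4055 -0.1831  0.1931] 0.006
[[0.95, 0.313, -0.0], [0.313, -0.95, 0.002], [0.0, -0.002, -1.0]]
```

Run:
```python
from h import *
import pickle
F=pickle.load(open("F0.pkl","rb"));R={}
for n,box,V in(("top",(300,145,360,240),175),("side",(222,145,322,172),120)):
    im=F[n]["img"]; x0,y0,x1,y1=box
    h=cv2.cvtColor(im,cv2.COLOR_RGB2HSV)[y0:y1,x0:x1].astype(int)
    m=((h[...,0]<20)&(h[...,1]>140)&(h[...,2]>V)).astype(np.uint8)
    k,l,s,_=cv2.connectedComponentsWithStats(m); i=1+np.argmax(s[1:,4])
    ys,xs=np.nonzero(l==i); P=np.c_[xs+x0,ys+y0].astype(np.float32)
    r=cv2.minAreaRect(P); E=cv2.boxPoints(r)
    vx=cv2.fitLine(P,cv2.DIST_HUBER,0,.01,.01).ravel(); d=vx[:2]; t=(P-vx[2:])@d
    E=vx[2:]+np.outer([t.min()-.5,t.max()+.5],d)
    if E[0,1]>E[1,1] and n=="top" or n=="side" and E[0,0]>E[1,0]: E=E[::-1]
    R[n]=E
    w=on_plane(F[n],E,.162 if n=="top" else .155)
    print(n,s[i],"rect",np.round(r[1],1),E.round(1).tolist(),w.round(4).tolist(),"mid",w.mean(0).round(4),"len",np.linalg.norm(w[1]-w[0]).round(4),"yaw",np.degrees(np.arctan2(*(w[0]-w[1])[[1,0]])))
for a in(0,1): print(tri(F["top"],R["top"][a],F["side"],R["side"][a]))
# tray outline in top picture, base plate corners ~z .006
im=F["top"]["img"];h=cv2.cvtColor(im,cv2.COLOR_RGB2HSV).astype(int);m=((h[...,2]>150)&(h[...,0]<35)).astype(np.uint8)
M=np.zeros_like(m);M[145:250,255:395]=m[145:250,255:395]
k,l,s,_=cv2.connectedComponentsWithStats(M);i=1+np.argmax(s[1:,4]);cs=cv2.findContours((l==i).astype(np.uint8),0,1)[0][0]
r=cv2.minAreaRect(cs);c=cv2.boxPoints(r);w=on_plane(F["top"],c,.03);print(c.round(1).tolist(),w.mean(0).round(3),[np.linalg.norm(w[j]-w[j-1]).round(3) for j in range(4)],[np.degrees(np.arctan2(*(w[j]-w[j-1])[[1,0]])).round(1) for j in range(4)])
```

```text
top [ 17   9  27  78 491] rect [79.3  6.4] [[319.29998779296875, 153.6999969482422], [340.6000061035156, 231.10000610351562]] [[0.6225, -0.1529, 0.162], [0.4133, -0.2049, 0.162]] mid [ 0.5179 -0.1789  0.162 ] len 0.2156 yaw 13.972186479971619
side [   0    0  100   27 1090] rect [26. 99.] [[220.89999389648438, 158.89999389648438], [322.0, 152.89999389648438]] [[0.6419, -0.1749, 0.155], [0.3967, -0.2226, 0.155]] mid [ 0.5193 -0.1987  0.155 ] len 0.2498 yaw 11.01703699162859
(array([ 0.62869009, -0.15172073,  0.1700228 ]), np.float64(0.015672229660186283))
(array([ 0.40517132, -0.20335205,  0.168785  ]), np.float64(0.015453549438271602))
[[260.6000061035156, 169.60000610351562], [369.5, 140.5], [390.5, 219.1999969482422], [281.6000061035156, 248.1999969482422]] [ 0.531 -0.18   0.03 ] [np.float64(0.24), np.float64(0.337), np.float64(0.243), np.float64(0.331)] [np.float64(14.3), np.float64(-75.4), np.float64(-167.1), np.float64(104.1)]
```

Run:
```python
from h import *
import pickle
F=pickle.load(open("F0.pkl","rb"))
S=[[228.3,161.5],[315,154.2]]; T=[[319.3,153.7],[340.6,231.1]]
for a in(0,1): print(tri(F["top"],T[a],F["side"],S[a]))
print(on_plane(F["side"],S,.162))
s=manip.state()
from scipy.spatial.transform import Rotation as Ro
M=Ro.from_quat(s["tool_rot"][[1,2,3,0]]).as_matrix();
print(M.T@(np.array([.518,-.179,.29])-s["tool_pos"])/.12, "tool x yaw",np.degrees(np.arctan2(M[1,0],M[0,0])))
```

```text
(array([ 0.62062587, -0.15277769,  0.1643293 ]), np.float64(0.002486687680661178))
(array([ 0.41368178, -0.20500389,  0.16190033]), np.float64(0.0008728709045852415))
[[ 0.62003286 -0.15576315  0.162     ]
 [ 0.41411865 -0.20492822  0.162     ]]
[ 3.6311334  -2.43494158 -0.49325886] tool x yaw 18.267176502031933
```

```bash
python3 -m pendant '[[1,[0.45,-0.3,-0.2],0],[1,[0.91,-0.61,-0.4],0],[1,[0.91,-0.61,-0.4],0]]'; python3 -m pendant '[[1,[0.3,-0.2,0],0],[1,[0.6,-0.4,0],0],[1,[0.91,-0.61,0],0]]' ; python3 -m pendant '[[1,[0.3,-0.2,0],0],[1,[0.6,-0.4,0],0],[1,[0.91,-0.61,0],0]]'; python3 -m pendant '[[1,[0.3,-0.2,0],0],[1,[0.6,-0.4,0],0.01],[1,[0.9,-0.6,0],0.0237],[1,[0.9,-0.6,0],0.0237],[1,[0.9,-0.6,0],0.0237]]'
cat >> h.py <<'E'
from scipy.spatial.transform import Rotation as Ro
def go(x,y,z,yaw=None):
    s=manip.state();M=Ro.from_quat(s["tool_rot"][[1,2,3,0]]).as_matrix()
    w=np.degrees(np.arctan2(M[1,0],M[0,0]))
    print("t",s["time"],"pos",s["tool_pos"].round(4),"yaw",round(w,2),"tilt",M[:2,2].round(4),"F",s["contact_force"].round(1),"w",round(s["gripper_width"],3))
    print("rows d",(M.T@(np.array([x,y,z])-s["tool_pos"])/.12).round(3),"turn",None if yaw is None else round((w-yaw)/180,4))
E
python3 -c "
from h import *
go(.5178,-.179,.133,14)"
```

```text
time: 0.4
tool_pos: [0.2775, -0.4881, 0.2795]
tool_rot: [-0.0, 0.987, 0.159, 0.0]
contact_force: [1.4, -0.2, 0.8]
gripper_width: 0.999
grasp_force: 0.0
time: 0.7
tool_pos: [0.358, -0.3845, 0.279]
tool_rot: [-0.0, 0.987, 0.158, -0.0]
contact_force: [1.3, 0.1, -0.6]
gripper_width: 0.999
grasp_force: 0.0
time: 1.0
tool_pos: [0.4387, -0.2806, 0.2789]
tool_rot: [-0.0, 0.987, 0.159, -0.0]
contact_force: [1.1, -0.8, 0.0]
gripper_width: 1.0
grasp_force: 0.0
time: 1.5
tool_pos: [0.5182, -0.1793, 0.2786]
tool_rot: [-0.0, 0.992, 0.123, -0.001]
contact_force: [0.3, -0.6, -0.8]
gripper_width: 1.002
grasp_force: 0.0
t 1.5 pos [ 0.5182 -0.1793  0.2786] yaw 14.13 tilt [-0.0013  0.0001] F [ 0.3 -0.6 -0.8] w 1.002
rows d [-1.000e-03 -2.000e-03  1.214e+00] turn 0.0007
```

```bash
python3 -m pendant '[[1,[0,0,0.3],0],[1,[0,0,0.6],0],[1,[0,0,0.8],0],[1,[0,0,0.95],0]]'; python3 -m pendant '[[1,[0,0,0.1],0],[1,[0,0,0.2],0],[1,[0,0,0.26],0],[0,[0,0,0.26],0],[0,[0,0,0.26],0],[0,[0,0,0.26],0],[0,[0,0,0.26],0],[0,[0,0,0.26],0],[0,[0,0,0.26],0],[0,[0,0,0.26],0]]'
python3 -c "
from h import *
go(.5178,-.179,.133,14)"
```

```text
time: 1.9
tool_pos: [0.5162, -0.1809, 0.1626]
tool_rot: [-0.001, 0.993, 0.121, -0.002]
contact_force: [0.7, -0.9, -0.5]
gripper_width: 1.0
grasp_force: 0.0
time: 2.9
tool_pos: [0.5186, -0.18, 0.135]
tool_rot: [0.0, 0.993, 0.122, 0.001]
contact_force: [-0.7, 1.7, 5.1]
gripper_width: 0.2
grasp_force: 60.6
t 2.9 pos [ 0.5186 -0.18    0.135 ] yaw 14.01 tilt [ 0.0011 -0.    ] F [-0.7  1.7  5.1] w 0.2
rows d [-0.005 -0.01   0.017] turn 0.0
```

```bash
cat >> h.py <<'E'
def ft(n=6):
    out=[]
    for i in range(n):
        s=manip.state(); out.append(np.r_[s["contact_force"],s["ft_torque"]]); manip.grab_frame("top")
    o=np.array(out);M=Ro.from_quat(s["tool_rot"][[1,2,3,0]]).as_matrix()
    print("F",o.mean(0)[:3].round(2),"tau tool x,y,z",(M.T@o.mean(0)[3:]).round(4),"sd",o.std(0).round(3))
def snap(name):
    for n in("top","side"):
        f=manip.grab_frame(n); cv2.imwrite(f"pics/{name}_{n}.png",f["img"][:,:,::-1])
        import pickle; pickle.dump(f,open(f"{name}_{n}.pkl","wb"))
E
python3 -m pendant '[[0,[0,0,-0.03],0],[0,[0,0,-0.1],0],[0,[0,0,-0.22],0],[0,[0,0,-0.36],0],[0,[0,0,-0.52],0],[0,[0,0,-0.67],0],[0,[0,0,-0.8],0],[0,[0,0,-0.9],0],[0,[0,0,-0.97],0],[0,[0,0,-1],0]]'
python3 - <<'E'
from h import *
ft(8); go(.518,-.179,.25,14); snap("lift")
a=[cv2.imread(f"pics/lift_{n}.png") for n in("top","side")]
cv2.imwrite("pics/lift.png",np.hstack([cv2.resize(a[0][120:280,230:430],(400,320)),cv2.resize(a[1][60:260,180:380],(400,400))[:320]]))
E
```

```text
time: 3.9
tool_pos: [0.5184, -0.1802, 0.2552]
tool_rot: [0.0, 0.993, 0.122, 0.001]
contact_force: [0.4, -0.3, -7.2]
gripper_width: 0.203
grasp_force: 59.0
F [-0.22  0.16 -7.63] tau tool x,y,z [ 0.4062  0.0054 -0.0041] sd [0.524 0.791 0.616 0.039 0.033 0.028]
t 4.3 pos [ 0.5178 -0.1799  0.2532] yaw 14.0 tilt [-0.0014  0.0007] F [-0.3 -0.5 -7.5] w 0.197
rows d [ 0.003 -0.007  0.027] turn -0.0
```

View pics/lift.png

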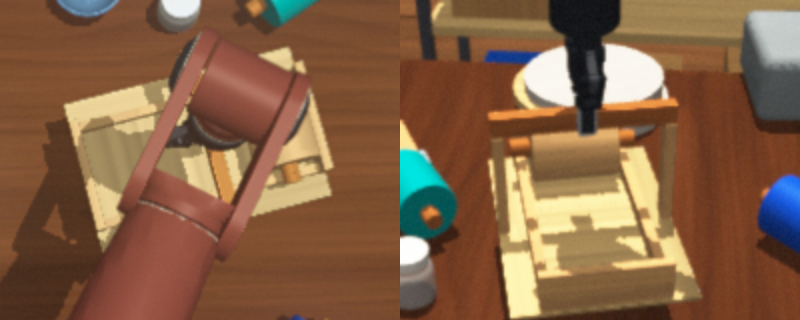

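```bash
cat > sim.py <<'E'
import numpy as np
def sim(u,k=.66,slope=.03,res=.007,bias=0.,tau=.03,r0=-.105,end=1.5,r_v0=0,full=False):
    # u: velocities per row (m/s) along tool +y (= tray -y). r: roller y in tray
    dt=.001;r=r0;w=r_v0;v=0.;rmax=-1;tr=[]
    for i in range(int((len(u)*.1+end)/dt)):
        j=int(i*dt/.1); uc=u[j] if j<len(u) else 0.
        a=(uc-v)/tau; v+=a*dt
        s=np.clip((abs(r)-.025)/.004,0,1)*slope*np.sign(r)+bias
        g=6.5*s+k*a; f=6.5*res
        if abs(w)<1e-4 and abs(g)<f: w=0
        else:
            w0=w; w+=(g-f*np.sign(w if abs(w)>1e-4 else g))*dt
            if w0*w<0 and abs(g)<f: w=0
        r+=w*dt
        if r<-.105: r=-.105;w=max(w,0)
        rmax=max(rmax,r); tr.append((r,w))
    return (r,w,rmax,np.array(tr)) if full else (r,w,rmax)
E
python3 - <<'E'
from sim import *
from scipy.optimize import minimize
rng=np.random.default_rng(0)
S=[dict()]+[dict(k=.66*(1+.04*rng.normal()),slope=.03+.002*rng.normal(),bias=.004*rng.normal(),res=.007*(1+.25*rng.normal()),tau=rng.uniform(.02,.05)) for _ in range(25)]
best=None
for V1 in(.1,.15,.2,.25):
  for V2 in(.15,.2,.25,.3):
    for n in(0,1):
     for tail in (0,.5):
      for last in (0,.3,.6):
       # ramp to -V1, flip through, hold V2, stop
       u=[-V1/2,-V1,-V1,(V2-V1)/2]+[V2]*(1+n)+[V2*last]+[-V1*tail]
       r,w,m=sim(u)
       if abs(r)>.015: continue
       R=[sim(u,**s) for s in S]; c=np.mean([abs(x[0])>.022 for x in R]),np.std([x[0] for x in R]); mx=max(x[2] for x in R)
       if best is None or c<best[0]: best=(c,mx,r,m,u);print(np.round(c,3),round(mx,3),round(r,4),np.round(u,3))
E
```

```text
[0.654 0.065] 0.15 -0.0149 [-0.1  -0.2  -0.2   0.05  0.3   0.3   0.09 -0.  ]
[0.423 0.063] 0.179 -0.0035 [-0.1  -0.2  -0.2   0.05  0.3   0.3   0.18 -0.  ]
```

```bash
cat > simv.py <<'E'
import numpy as np
def simv(u,P,r0=-.105,end=1.2,w0=0.,dt=.002):
    k,sl,rs,b,tau=P.T; n=len(k); r=np.full(n,r0);w=np.full(n,w0);v=np.zeros(n);rm=r.copy();tr=[]
    for i in range(int((len(u)*.1+end)/dt)):
        j=int(i*dt/.1); uc=u[j] if j<len(u) else 0.
        a=(uc-v)/tau; v=v+a*dt
        g=6.5*(np.clip((abs(r)-.025)/.004,0,1)*sl*np.sign(r)+b)+k*a; f=6.5*rs
        w=w+g*dt; w=np.sign(w)*np.maximum(abs(w)-f*dt,0)
        r=r+w*dt; hit=r<-.105; r=np.where(hit,-.105,r); w=np.where(hit,np.maximum(w,0),w)
        rm=np.maximum(rm,r);tr.append(np.r_[r[0],w[0]])
    return r,w,rm,np.array(tr)
rng=np.random.default_rng(0);N=60
P=np.c_[.66*(1+.03*rng.normal(size=N)),.03+.0015*rng.normal(size=N),.007*(1+.25*rng.normal(size=N)),.0025*rng.normal(size=N),rng.uniform(.02,.05,N)]
P[0]=.66,.03,.007,0,.03
E
python3 - <<'E'
from simv import *
from scipy.optimize import differential_evolution as DE
def prof(x): return [-x[0]*.5,-x[0],-x[0],*x[1:]]
def cost(x):
    u=prof(x)
    if max(abs(np.diff([*u,0])))>.4: return 9
    r,w,rm,_=simv(u,P); return np.mean(abs(r)>.02)+np.mean(rm>.09)+10*np.sqrt(np.mean(np.minimum(abs(r),.1)**2))+.1*np.max(abs(np.diff([*u,0])))
s=DE(cost,[(.05,.4)]+[(-.3,.45)]*6,maxiter=40,popsize=8,seed=1,polish=False)
u=prof(s.x);r,w,rm,tr=simv(u,P);print(s.fun,np.round(u,3),np.round(np.sort(r)*1e3),rm.max(),r[0]);print(tr[::50].round(3).tolist())
E
```

```text
0.30510302141423684 [-0.077 -0.153 -0.153  0.09   0.283  0.439  0.407  0.119 -0.018] [-105.  -20.  -13.  -12.  -10.   -9.   -9.   -9.   -9.   -9.   -8.   -7.
   -6.   -6.   -5.   -5.   -4.   -4.   -3.   -2.   -2.   -2.   -2.   -1.
   -1.   -1.   -1.   -0.    0.    1.    1.    1.    1.    2.    2.    2.
    3.    3.    4.    4.    6.    6.    7.    9.    9.    9.   10.   10.
   12.   14.   15.   15.   15.   16.   17.   18.   19.   19.   40.  238.] 0.23840095306465173 0.003060559389384218
[[-0.105, 0.0], [-0.105, 0.0], [-0.105, 0.0], [-0.105, 0.0], [-0.095, 0.14], [-0.073, 0.243], [-0.042, 0.315], [-0.013, 0.271], [0.001, 0.088], [0.003, -0.001], [0.003, 0.002], [0.003, 0.0], [0.003, 0.0], [0.003, 0.0], [0.003, 0.0], [0.003, 0.0], [0.003, 0.0], [0.003, 0.0], [0.003, 0.0], [0.003, 0.0], [0.003, 0.0]]
```

```bash
python3 -m pendant '[[0,[0,0,-0.05],0],[0,[0,0,-0.15],0],[0,[0,0,-0.25],0]]' >/dev/null; python3 -c "
from h import *
s=manip.state();print(s['joint_vel'].round(3),s['tool_pos'])"; python3 -m pendant '[[0,[0,0,-0.1],0],[0,[0,0,-0.17],0],[0,[0,0,-0.2],0],[0,[0,0,-0.2],0],[0,[0,0,-0.2],0]]'>/dev/null
python3 - <<'E'
from h import *
s=manip.state();print(s['joint_pos'].round(3),s['tool_pos']);go(.518,-.179,.305,14)
f=manip.grab_frame("side");c=manip.state()["tool_pos"];u0=c[2]-.135
h=cv2.cvtColor(f["img"],cv2.COLOR_RGB2HSV).astype(int)
m=(h[...,0]<18)&(h[...,1]>140)&(h[...,2]>115)
ys,xs=np.nonzero(m);p=on_plane(f,np.c_[xs,ys],u0+.057)[:,:2]-c[:2]
a=np.radians(14);t=np.c_[p@[np.cos(a),np.sin(a)],p@[-np.sin(a),np.cos(a)]]
for sg in(1,-1):
    k=(sg*t[:,0]>57)
    k=(sg*t[:,0]>.058)&(sg*t[:,0]<.082)&(abs(t[:,1])<.13)
    print(sg,k.sum(),np.histogram(t[k,1],np.arange(-.13,.14,.01))[0])
E
```

```text
[-0.    -0.055 -0.17  -0.     0.203  0.001] [ 0.51828156 -0.18012143  0.28545224]
[-0.47  -0.164  1.696  0.     1.611  0.856] [ 0.51791609 -0.17992431  0.30753945]
t 5.2 pos [ 0.5179 -0.1799  0.3075] yaw 14.0 tilt [-0.0009  0.0005] F [-0.1  0.2 -7.7] w 0.199
rows d [ 0.003 -0.007  0.021] turn -0.0
1 69 [18 18 18  5  4  4  1  0  0  0  0  0  0  0  0  0  0  0  0  1  0  0  0  0
  0  0]
-1 49 [ 7 13 14  7  4  0  0  0  0  0  0  0  0  0  0  0  0  0  1  2  0  0  0  0
  0  1]
```

```bash
python3 -m pendant '[[0,[0,-0.065,0],0],[0,[0,-0.19,0],0],[0,[0,-0.32,0],0],[0,[0,-0.245,0],0],[0,[0,-0.01,0],0],[0,[0,0.355,0],0],[0,[0,0.695,0],0],[0,[0,0.795,0],0],[0,[0,0.78,0],0],[0,[0,0.78,0],0]]'
cat >> h.py <<'E'
def pin(yaw=14,u=.135,show=True):
    f=manip.grab_frame("side");s=manip.state();c=s["tool_pos"];u0=c[2]-u
    h=cv2.cvtColor(f["img"],cv2.COLOR_RGB2HSV).astype(int)
    m=(h[...,0]<18)&(h[...,1]>140)&(h[...,2]>115)
    ys,xs=np.nonzero(m);p=on_plane(f,np.c_[xs,ys],u0+.057)[:,:2]-c[:2]
    a=np.radians(yaw);t=np.c_[p@[np.cos(a),np.sin(a)],p@[-np.sin(a),np.cos(a)]]
    for sg in(1,-1):
        k=(sg*t[:,0]>.058)&(sg*t[:,0]<.082)&(abs(t[:,1])<.13)
        print(sg,k.sum(),np.histogram(t[k,1],np.arange(-.13,.14,.01))[0])
    return f
E
python3 - <<'E'
from h import *
f=pin();pin();go(.518,-.18,.3075,14);ft(4)
cv2.imwrite("pics/r1.png",cv2.resize(f["img"][20:230,180:380,::-1],(600,600)))
E
```

```text
time: 6.25
tool_pos: [0.5407, -0.2698, 0.308]
tool_rot: [-0.0, 0.993, 0.122, -0.0]
contact_force: [0.1, 0.4, -8.1]
gripper_width: 0.2
grasp_force: 59.5
1 89 [ 4  3  5  5  3  4  1  0  0  0  7 16 19 11  3  7  0  0  0  0  1  0  0  0
  0  0]
-1 63 [ 0  1  0  0  0  2  0  0  0  0  5 12 14 14  7  5  0  1  0  1  1  0  0  0
  0  0]
1 88 [ 2  3  3  5  4  4  0  0  0  0  8 16 18 14  3  6  0  1  0  0  1  0  0  0
  0  0]
-1 60 [ 0  1  1  0  0  0  0  0  0  0  5 12 14 14  7  3  0  1  0  1  0  1  0  0
  0  0]
t 6.35 pos [ 0.5408 -0.2695  0.3083] yaw 14.08 tilt [0.0001 0.0001] F [ 0.4  0.5 -7.9] w 0.198
rows d [-0.003 -0.77   0.007] turn 0.0005
F [ 0.32  0.13 -7.89] tau tool x,y,z [-0.0058 -0.0316  0.001 ] sd [0.423 0.229 0.187 0.025 0.045 0.04 ]
```

View pics/r1.png

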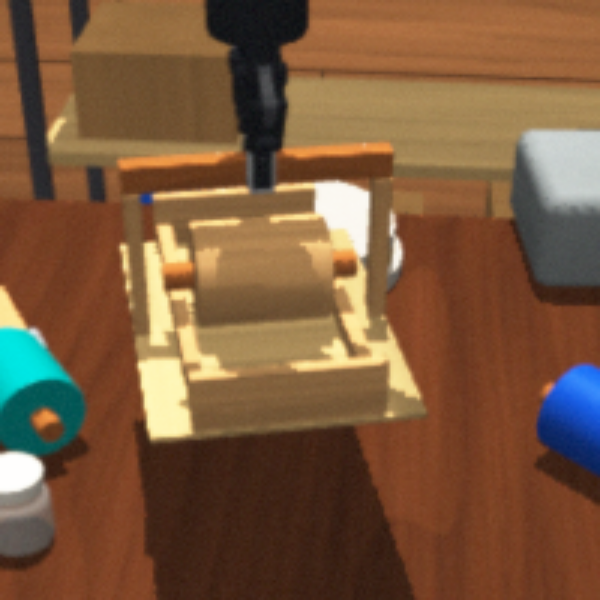

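```bash
H='>/dev/null'
python3 -m pendant '[[0,[0,0,0],0],[0,[0,0,0],0],[0,[0,0,0],0],[0,[0,0,0],0],[0,[0,0,0],0],[0,[0,0,0],0],[0,[0,0,0],0],[0,[0,0,0],0],[0,[0,0,0],0],[0,[0,0,0],0]]' >/dev/null
python3 -m pendant '[[0,[0,0,0],0],[0,[0,0,0],0],[0,[0,0,0],0],[0,[0,0,0],0],[0,[0,0,0],0],[0,[0,0,0],0],[0,[0,0,0],0],[0,[0,0,0],0],[0,[0,0,0],0],[0,[0,0,0],0]]' >/dev/null
python3 -c "
from h import *
pin();ft(3);go(.4935,.264,.308,14)"
```

```text
1 79 [ 3  2  4  3  3  3  0  0  0  0  5 16 18 12  4  6  0  0  0  0  0  0  0  0
  0  0]
-1 59 [ 2  1  0  0  0  0  0  0  0  0  2 12 15 16  5  5  0  0  0  0  1  0  0  0
  0  0]
F [ 0.21 -0.16 -8.25] tau tool x,y,z [-0.0061 -0.0165  0.0002] sd [0.103 0.112 0.295 0.036 0.03  0.003]
t 8.75 pos [ 0.5408 -0.2709  0.3081] yaw 14.0 tilt [-0.0001  0.    ] F [ 0.4  0.9 -9. ] w 0.199
rows d [ 6.96e-01 -4.42e+00  1.00e-03] turn 0.0
```

```bash
python3 -m pendant '[[0,[0,-0.0015,0],0],[0,[0.001,-0.006,0],0],[0,[0.002,-0.0135,0],0],[0,[0.004,-0.024,0],0],[0,[0.006,-0.0375,0],0],[0,[0.0085,-0.054,0],0],[0,[0.0115,-0.0735,0],0],[0,[0.015,-0.096,0],0],[0,[0.019,-0.1215,0],0],[0,[0.0235,-0.15,0],0]]' >/dev/null
python3 -m pendant '[[0,[0.005,-0.0315,0],0],[0,[0.0105,-0.066,0],0],[0,[0.0165,-0.1035,0],0],[0,[0.0225,-0.144,0],0],[0,[0.0295,-0.1875,0],0],[0,[0.0365,-0.234,0],0],[0,[0.0445,-0.2835,0],0],[0,[0.053,-0.336,0],0],[0,[0.0615,-0.3915,0],0],[0,[0.0705,-0.45,0],0]]' >/dev/null
python3 -m pendant '[[0,[0.0094,-0.06,0],0],[0,[0.0188,-0.12,0],0],[0,[0.0282,-0.18,0],0],[0,[0.0376,-0.24,0],0],[0,[0.047,-0.3,0],0],[0,[0.0564,-0.36,0],0],[0,[0.0658,-0.42,0],0],[0,[0.0752,-0.48,0],0],[0,[0.0846,-0.54,0],0],[0,[0.094,-0.6,0],0]]' >/dev/null
python3 -m pendant '[[0,[0.0094,-0.06,0],0],[0,[0.0188,-0.12,0],0],[0,[0.0282,-0.18,0],0],[0,[0.0376,-0.24,0],0],[0,[0.047,-0.3,0],0],[0,[0.0564,-0.36,0],0],[0,[0.0658,-0.42,0],0],[0,[0.0752,-0.48,0],0],[0,[0.0846,-0.54,0],0],[0,[0.094,-0.6,0],0]]' >/dev/null
python3 -m pendant '[[0,[0.0094,-0.06,0],0],[0,[0.0188,-0.12,0],0],[0,[0.0282,-0.18,0],0],[0,[0.0376,-0.24,0],0],[0,[0.047,-0.3,0],0],[0,[0.0564,-0.36,0],0],[0,[0.0658,-0.42,0],0],[0,[0.0752,-0.48,0],0],[0,[0.0846,-0.54,0],0],[0,[0.094,-0.6,0],0]]' >/dev/null
python3 -m pendant '[[0,[0.0094,-0.06,0],0],[0,[0.0188,-0.12,0],0],[0,[0.0282,-0.18,0],0],[0,[0.0376,-0.24,0],0],[0,[0.047,-0.3,0],0],[0,[0.0564,-0.36,0],0],[0,[0.0658,-0.42,0],0],[0,[0.0752,-0.48,0],0],[0,[0.0846,-0.54,0],0],[0,[0.094,-0.6,0],0]]' >/dev/null
python3 -m pendant '[[0,[0.0094,-0.06,0],0],[0,[0.0188,-0.12,0],0],[0,[0.0282,-0.18,0],0],[0,[0.0376,-0.24,0],0],[0,[0.047,-0.3,0],0],[0,[0.0564,-0.36,0],0],[0,[0.0658,-0.42,0],0],[0,[0.0752,-0.48,0],0],[0,[0.0846,-0.54,0],0],[0,[0.094,-0.6,0],0]]' >/dev/null
python3 -m pendant '[[0,[0.0094,-0.06,0],0],[0,[0.0188,-0.12,0],0],[0,[0.0282,-0.18,0],0]]' >/dev/null
python3 -m pendant '[[0,[0.009,-0.0585,0],0],[0,[0.018,-0.114,0],0],[0,[0.026,-0.1665,0],0],[0,[0.034,-0.216,0],0],[0,[0.0415,-0.2625,0],0],[0,[0.048,-0.306,0],0],[0,[0.0545,-0.3465,0],0],[0,[0.0605,-0.384,0],0],[0,[0.066,-0.4185,0],0],[0,[0.071,-0.45,0],0]]' >/dev/null
python3 -m pendant '[[0,[0.0045,-0.0285,0],0],[0,[0.0085,-0.054,0],0],[0,[0.012,-0.0765,0],0],[0,[0.015,-0.096,0],0],[0,[0.0175,-0.1125,0],0],[0,[0.02,-0.126,0],0],[0,[0.0215,-0.1365,0],0],[0,[0.0225,-0.144,0],0],[0,[0.0235,-0.1485,0],0],[0,[0.0235,-0.15,0],0]]' >/dev/null
python3 - <<'E'
from h import *
f=pin();ft(4);go(.4935,.264,.308,14)
cv2.imwrite("pics/w1.png",f["img"][:,:,::-1])
E
```

```text
1 418 [31 53 58 46 45 15  0  0  0  0  0 23 37 72 38  0  0  0  0  0  0  0  0  0
  0  0]
-1 383 [36 51 53 43 13 20  0  0  0  0  0 24 45 64 34  0  0  0  0  0  0  0  0  0
  0  0]
F [-0.18  0.33 -7.86] tau tool x,y,z [-0.006  -0.0053  0.003 ] sd [0.281 0.064 0.292 0.026 0.03  0.025]
t 18.3 pos [0.4936 0.259  0.3081] yaw 14.0 tilt [-0.     -0.0001] F [ 0.  -0.8 -8.4] w 0.196
rows d [ 0.009 -0.041  0.001] turn -0.0
```

View pics/w1.png

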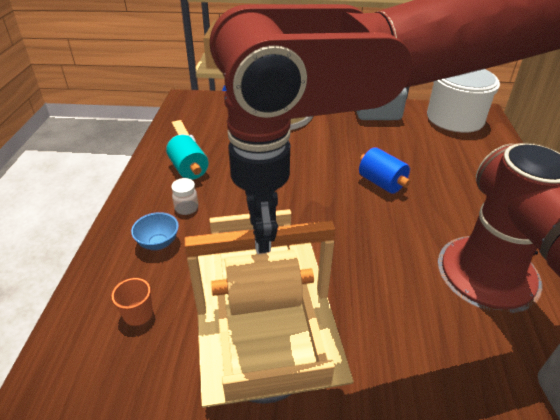

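```bash
python3 -m pendant '[[0,[0.001,-0.003,0],0],[0,[0.002,-0.008,0],0],[0,[0.003,-0.013,0],0],[0,[0.004,-0.018,0],0],[0,[0.005,-0.023,0],0],[0,[0.006,-0.028,0],0],[0,[0.007,-0.033,0],0],[0,[0.008,-0.037,0],0],[0,[0.009,-0.04,0],0],[0,[0.009,-0.04,0],0]]' >/dev/null
python3 -m pendant '[[0,[0,0,0],0],[0,[0,0,0],0],[0,[0,0,0],0],[0,[0,0,0],0],[0,[0,0,0],0],[0,[0,0,0],0],[0,[0,0,0],0],[0,[0,0,0],0],[0,[0,0,0],0],[0,[0,0,0],0]]' >/dev/null
python3 -m pendant '[[0,[0,0,0],0],[0,[0,0,0],0],[0,[0,0,0],0],[0,[0,0,0],0],[0,[0,0,0],0],[0,[0,0,0],0],[0,[0,0,0],0],[0,[0,0,0],0],[0,[0,0,0],0],[0,[0,0,0],0]]' >/dev/null
python3 -m pendant '[[0,[0,0,0],0],[0,[0,0,0],0],[0,[0,0,0],0],[0,[0,0,0],0],[0,[0,0,0],0],[0,[0,0,0],0],[0,[0,0,0],0],[0,[0,0,0],0],[0,[0,0,0],0],[0,[0,0,0],0]]' >/dev/null
python3 -m pendant '[[0,[0,0,0],0],[0,[0,0,0],0],[0,[0,0,0],0],[0,[0,0,0],0],[0,[0,0,0],0],[0,[0,0,0],0],[0,[0,0,0],0],[0,[0,0,0],0],[0,[0,0,0],0],[0,[0,0,0],0]]' >/dev/null
python3 -c "
from h import *
pin();ft(3);go(.4935,.264,.237,14)"
python3 -m pendant '[[0,[0,0,0.015],0],[0,[0,0,0.05],0],[0,[0,0,0.1],0],[0,[0,0,0.17],0],[0,[0,0,0.25],0],[0,[0,0,0.33],0],[0,[0,0,0.4],0],[0,[0,0,0.46],0],[0,[0,0,0.51],0],[0,[0,0,0.54],0]]' >/dev/null
python3 -m pendant '[[0,[0,0,0.015],0],[0,[0,0,0.03],0],[0,[0,0,0.04],0],[0,[0,0,0.05],0],[0,[0,0,0.05],0]]'
python3 -c "
from h import *
pin();ft(3);go(.4935,.264,.225,14)"
```

```text
1 415 [23 50 57 49 49 18  0  0  0  0  0 22 35 71 41  0  0  0  0  0  0  0  0  0
  0  0]
-1 387 [34 47 55 45 16 20  0  0  0  0  0 23 46 65 36  0  0  0  0  0  0  0  0  0
  0  0]
F [ 0.02 -0.09 -7.71] tau tool x,y,z [-0.0312 -0.0282  0.0171] sd [0.206 0.518 0.27  0.05  0.019 0.016]
t 23.5 pos [0.4935 0.264  0.3081] yaw 14.0 tilt [-0.  0.] F [-0.6  0.6 -7.5] w 0.2
rows d [ 0.    -0.     0.593] turn -0.0
time: 25.0
tool_pos: [0.4935, 0.264, 0.2373]
tool_rot: [-0.0, 0.993, 0.122, 0.0]
contact_force: [0.5, 0.2, -7.5]
gripper_width: 0.195
grasp_force: 59.5
1 365 [20  4  2 53 53 52 26  0  0  0  0 21 32 65 37  0  0  0  0  0  0  0  0  0
  0  0]
-1 346 [26  5 12 53 54 30 16  0  0  0  0 20 38 63 29  0  0  0  0  0  0  0  0  0
  0  0]
F [-0.19 -0.31 -7.68] tau tool x,y,z [ 0.0036 -0.0263  0.0247] sd [0.431 0.223 0.296 0.01  0.008 0.019]
t 25.2 pos [0.4936 0.264  0.2375] yaw 14.0 tilt [0.0003 0.0001] F [ 0.1  0.1 -8. ] w 0.197
rows d [-0.    -0.     0.104] turn 0.0
```

```bash
python3 -m pendant '[[0,[0,0,0.01],0],[0,[0,0,0.02],0],[0,[0,0,0.03],0],[0,[0,0,0.04],0],[0,[0,0,0.05],0],[0,[0,0,0.06],0],[0,[0,0,0.07],0],[0,[0,0,0.075],0],[0,[0,0,0.08],0]]' 
python3 -m pendant '[[0,[0,0,0.004],0],[0,[0,0,0.008],0],[0,[0,0,0.012],0],[0,[0,0,0.016],0],[0,[0,0,0.016],0]]'
python3 -m pendant '[[0,[0,0,0.003],0],[0,[0,0,0.006],0],[0,[0,0,0.006],0]]'
```

```text
time: 26.1
tool_pos: [0.4935, 0.2639, 0.2276]
tool_rot: [-0.0, 0.993, 0.122, -0.0]
contact_force: [-0.1, 0.3, -7.6]
gripper_width: 0.2
grasp_force: 59.5
time: 26.6
tool_pos: [0.4934, 0.264, 0.2257]
tool_rot: [0.0, 0.993, 0.122, -0.0]
contact_force: [-0.6, 1.0, -7.8]
gripper_width: 0.201
grasp_force: 59.5
time: 26.9
tool_pos: [0.4935, 0.264, 0.2251]
tool_rot: [-0.0, 0.993, 0.122, 0.0]
contact_force: [0.2, -0.1, -7.6]
gripper_width: 0.199
grasp_force: 59.6
```

```bash
python3 -m pendant '[[0,[0,0,0.003],0],[0,[0,0,0.006],0],[0,[0,0,0.006],0]]'|grep -E "pos|contact"
python3 -m pendant '[[0,[0,0,0.003],0],[0,[0,0,0.006],0],[0,[0,0,0.006],0]]'|grep -E "pos|contact"
```

```text
tool_pos: [0.4936, 0.264, 0.2251]
contact_force: [-1.9, -0.6, -3.7]
tool_pos: [0.4938, 0.2641, 0.2251]
contact_force: [-3.9, -1.9, 2.6]
```

```bash
python3 -m pendant '[[0,[0,0,-0.004],0],[0,[0,0,-0.004],0]]'|grep -E "pos|contact"
python3 -m pendant '[[0.25,[0,0,0],0],[0.3,[0,0,0],0],[0.4,[0,0,0],0],[0.6,[0,0,0],0],[0.8,[0,0,0],0],[1,[0,0,0],0],[1,[0,0,0],0]]'|grep -E "pos|contact|grip"
python3 -c "
from h import *
pin();go(.4935,.264,.4,14)"
```

```text
tool_pos: [0.4938, 0.2641, 0.225]
contact_force: [-4.7, -2.0, 4.1]
tool_pos: [0.4935, 0.264, 0.2241]
contact_force: [1.2, -0.3, 0.1]
gripper_width: 1.0
1 357 [20  0  1 46 53 51 29  2  0  0  0 22 37 66 29  0  1  0  0  0  0  0  0  0
  0  0]
-1 333 [27  2  3 52 52 34 17  0  0  0  0 21 37 62 26  0  0  0  0  0  0  0  0  0
  0  0]
t 28.45 pos [0.4935 0.264  0.2241] yaw 14.0 tilt [0. 0.] F [ 0.1 -0.4 -0.6] w 1.001
rows d [ 0.    -0.    -1.466] turn -0.0
```

Released, roller still in the middle. Retreat straight up and check.

```bash
python3 -m pendant '[[1,[0,0,-0.05],0],[1,[0,0,-0.15],0],[1,[0,0,-0.3],0],[1,[0,0,-0.5],0],[1,[0,0,-0.7],0],[1,[0,0,-0.9],0],[1,[0,0,-1],0],[1,[0,0,-1],0],[1,[0,0,-1],0]]'
python3 - <<'E'
from h import *
snap("end");a=[cv2.imread(f"pics/end_{n}.png") for n in("top","side")]
cv2.imwrite("pics/end.png",np.hstack([cv2.resize(x,(400,300)) for x in a]))
E
```

```text
time: 29.35
tool_pos: [0.4933, 0.2639, 0.3436]
tool_rot: [0.0, 0.993, 0.122, -0.0]
contact_force: [-0.3, -0.3, -1.3]
gripper_width: 1.002
grasp_force: 0.0
```

View pics/end.png

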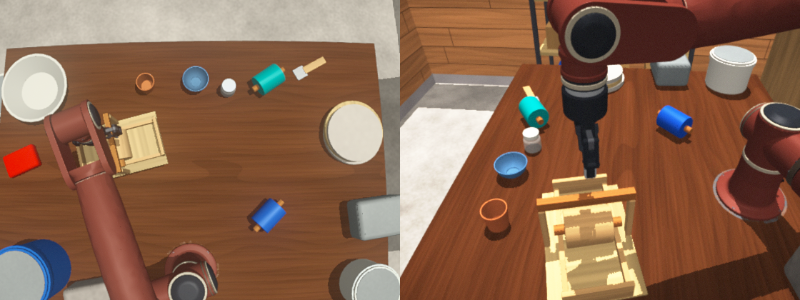

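The tray stands flat on the wheel, the roller is in the middle, the gripper is clear and the bystanders are where they were.

```bash
python3 -c "
from plant import manip
print(manip.job_done())"
```

```text
the job is handed in; nothing more can be done
None
```

I handed the job in at about 29.5 s: by the last pictures and readings the tray is on the middle of the wheel, released, with the roller in its middle, but no verdict came back; the pendant has no tilt axis, so I rolled the roller by moving the lifted tray back and forth along its length (it ended about 94 mm from straight above its start), not by tilting.

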